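# Start the glue-curing station over its shield

## Task

First slide the glued lilac glass tea-light holder along the curing station, without lifting it, until it is fully home against the two stop posts and holds the little presence lever pressed in. Then take the bent rod from its rest, reach over the amber shield with it and pull the red switch paddle behind the shield fully over towards the shield, touching the paddle with the rod only. Finally lay the rod back in the forks of its rest as you found it, and leave the tub of beads, the purple-capped jar and the clear tea-light holder where they are.

Things in the scene. Friction and masses are not known exactly. Their poses are not given: they have to be found in the camera images.
- station: Grey UV glue-curing station, fixed: base plate 315 (x) x 170 (y) x 10 mm. Origin on the table under the shield; x points from the open bay at the front (plate from x -190) to the back (to x +125 mm), y to its left. Behind the shield: black switch housing x 19 to 53, y +-26, top z 42 mm, with the red paddle; then a white driver box x 91 to 123, y +-65, top z 108 mm (station frame).
- bay_home (a point): Where the lilac holder's centre belongs when home, at (-67, 0, 33) mm in the station's frame, axes those of the station. The lane runs along x: rails with inner faces 42 mm to either side of it, tops at z 28 mm, flared at the front; two stop posts 30 mm to either side of the middle, front faces 32 mm beyond this point (x -35 mm), tops at z 30 mm.
- glass_mid (a point): Centre, half-way up, of the loose lilac square glass tea-light holder, 64 x 64 x 46 mm, 0.13 to 0.25 kg; axes square to its sides. It stands on the station's 10 mm base plate in the lane, 40 to 70 mm in front of home, up to 4 mm off its middle and 0.12 rad askew. Home = rear face touching both stop posts, anywhere across the lane.
- presence_lever (a joint): Limit-switch lever with a small red roller, between the stop posts, on an upright hinge with a light spring (about 0.2 N at the roller). 0 = free, roller 15 mm ahead of the stop faces; about 0.49 with the lilac holder home; 0.40 with the holder 3 mm short of the posts. Limit 0.7 rad.
- shield_top (a point): Middle of the top edge of the upright amber shield, at (0, 0, 147) mm in the station's frame, axes those of the station. Shield with posts: y -86 to +86 mm; 4 mm thick, top rail 10 mm thick. On its front hangs a white lamp bar, x -30 to -2, y +-70, z 57 to 83 mm.
- switch (a joint): Red paddle switch behind the shield, hinged along the station's y at x 36, z 42 mm (station frame). At the start 0 to 0.1 rad = off, paddle leaning 0.4 rad to the back, away from the shield; 0.8 rad (limit) = on, leaning 0.4 rad towards the shield. It stays where it is left; about 1.2 N at the tip moves it.
- switch_tip (a point): Point on the top end of the red paddle, on its middle plane, 45 mm from its hinge. The paddle is 28 mm wide (station y) and 7 mm thick. Off, the tip is at about x 54 mm, y 0, z 83 mm in the station's frame; on, at about x 18 mm.
- rod_grip (a point): Centre of the orange handle of the loose bent steel rod (0.15 kg). Handle 90 (x) x 18 (y) x 22 mm (z). The rod, 8 mm thick, runs 35 mm on behind the handle and ahead along +x to 180 mm from this point, where it bends square down (-z) into a leg that ends 109 mm below this point. Centre of mass within 15 mm of this point.
- rod_tip (a point): Lower end of the rod's leg: at (180, 0, -109) mm from rod_grip in the rod's frame (same axes).
- tool_rest: Wooden base 150 (x) x 70 (y) x 12 mm, fixed to the table; origin on the table under its middle, x along the rod, the leg end at +x. Two posts at x +-60 mm, each with a V fork (8 mm thick, 30 mm wide at its open top, z 137 mm), carry the steel rod before and behind the handle, which has 11 mm of play to either end. Between the posts only the rod is above z 12 mm.
- rest_seat (a point): Centre of the handle when the rod lies in the forks: 125 mm above the tool rest's origin, axes those of the tool rest.
- bead_tub_mid (a point): Centre of the loose clear tub of beads, 95 x 118 x 56 mm: to be left alone.
- jar_purple_mid (a point): Centre of the loose small jar with purple cap, 38 mm across, 75 mm high: to be left alone.
- tealight_clear_mid (a point): Centre of the loose clear glass tea-light holder, 64 x 64 x 46 mm: to be left alone.

How it is judged:
On the way, in this order (a step that is already met when the one before it is completed fails the run):
1. the lilac tea-light holder has been slid home against the stop posts and presses the presence lever in (value of joint presence_lever above 0.4 rad and x of glass_mid in the frame of station above -0.072 m), for 0.2 s.
2. the rod is lifted clear of its rest (height (world z) of rod_grip above 0.15 m), for 0.1 s.
3. the red paddle is pulled fully over towards the shield with the rod's leg behind the shield (value of joint switch above 0.6 rad and x of rod_tip in the frame of station above 0 m and z of rod_tip in the frame of station below 0.147 m), for 0.1 s.
At the end, for the whole second after the job is handed in: Lilac holder upright, within 3 mm of its stop posts, presence lever past 0.40 rad; red paddle past 0.6 of its 0.8 rad; rod in both forks of its rest, leg hanging at the same end as before, handle centre within 22 mm of the seat and in line within 0.15 rad (all of step 1 and value of joint switch above 0.6 rad and angle between glass_mid's own z axis and vertical below 0.1 rad and distance between rod_grip and rest_seat below 0.022 m and angle between the x axis of rod_grip and the x axis of tool_rest, either way round below 0.15 rad and angle between the z axis of rod_grip and the z axis of tool_rest, either way round below 0.35 rad and x of rod_tip in the frame of tool_rest above 0.1 m); the robot touches nothing.
It fails at once if a finger or the arm touches the red paddle (contact force between any of the fingers, the arm and switch above 0.3 N).
It fails at once if the lilac tea-light holder is lifted or tipped (z of glass_mid in the frame of station above 0.045 m or angle between glass_mid's own z axis and vertical above 0.3 rad).
It fails at once if the tub of beads, the purple-capped jar or the clear tea-light holder is moved by more than 30 mm (distance of any of bead_tub_mid, jar_purple_mid, tealight_clear_mid from where it was at the start of the episode above 0.03 m).
It also fails if it takes over 64 s, if anything falls off the work surface, if the arm or the gripper's body presses on something with over 40 N, if the wrist force passes 120 N, or if a joint passes its speed limit or range.

## Robot

A 6-joint arm with a two-finger parallel gripper is mounted at the origin on the work surface; the furniture and walls round the work are solid. World frame = base frame: x ahead of the robot, y to its left, z up, the work surface at z = 0. Lengths are in m, angles in rad, forces in N, time in s.
With the tool pointing down it reaches from about 0.375 to 0.975 m from the base axis. Payload 3.8 kg.
Tool frame: the origin (TCP) lies midway between the tips of the shut fingers; the grasp point (between the pads) lies 19 mm behind it; z points along the fingers, y is the line along which they close (so a half turn about z gives the same grasp; the last joint's range is limited). The gripper opens to 88 mm and grips with 3 to 60 N. Pads are 18 mm wide; open, the fingers measure 123 mm over their backs; the gripper's body (75 mm by 187 mm) begins 45 mm behind the grasp point.
Start: joints at [1.187, 0.264, 1.604, -0, 1.274, -0.037], TCP at [0.229, 0.635, 0.239] pointing down, gripper open.
Joint ranges: [-2.63, 2.63], [-0.94, 2.18], [0.31, 2.57], [-1.31, 4.45], [0, 2.66], [-2.55, 2.55]. Speed limits (rad/s): [2.57, 2.57, 3.14, 3.14, 3.14, 3.14].

## Interface

Orientations are given as a rotation vector (axis times angle).
In Python, from cell import manip, inverse_kinematics, cams, order gives the robot as it stands. Calls block until the motion is done:
- manip.move_pose(position, orientation): joint-space move of the TCP to a pose.
- manip.move_linear(position, rate=0.15, rot=None): straight line of the TCP; rot=None keeps the orientation; rate is the mean speed in m/s.
- manip.set_joints(angles): joint-space move.
- manip.set_gripper(opening, force=None): finger opening in m; force is the grip in N (None keeps the last); returns when the fingers have stopped.
- manip.dwell(seconds).
- inverse_kinematics(position, orientation): joint angles nearest the present ones, or None.
- manip.state(): the state.
- cams.capture(name): name is "side" or "top"; returns a dict with "image" (384x512x3 uint8, blue, green, red), "z_map" (384x512 float32, m along the optical axis (not along the pixel's ray), 0 where there is no reading), "intrinsics" (3x3 intrinsics, pixels), "position" and "orientation" of the camera in the world. Camera axes: x right, y down, z forward; pixel columns grow to the right and rows downward; lengths in m; the calibration is good to about 2 mm. A picture is of the moment at which its call begins.
A pose or a line that the arm cannot do raises manip.IKError and nothing moves.
- order.close_job(): hands the job in; it is judged then, once.
The state is a dict: "clock": time; "joint_pos": joint angles; "joint_velocities": joint speeds; "tau": joint torques, N m; "tool_pos": TCP position; "tcp_rot": TCP orientation; "contact_force": force on the tool from outside, world axes, zero at the start; "moment": the same for the moment, N m; "gripper_width": finger opening in m; "grasp_force": force on a finger pad.
Only numpy, scipy, OpenCV 4.12 (cv2) and the standard library are available. Lean on these libraries where they do the work, as an engineer would, in place of code of your own. Each camera call takes 0.05 s, during which the arm holds its last target. There are 200 camera calls.

## Working session

There is one attempt and no reset: what is moved stays moved. The work goes in short steps, each a Python script; the robot and the scene stay as the last script left them, time stands still between calls to the robot, and variables do not carry over. Pictures are saved under pics/ and viewed, at most 10 in all, crops included, and the job is handed in when it is done.

```bash
mkdir -p pics; ls; python3 - <<'E'
from cell import manip,cams
import cv2,numpy as np
for n in("side","top"):
    c=cams.capture(n);cv2.imwrite(f"pics/{n}0.png",c["image"]);np.savez(f"{n}0.npz",**c)
    print(n,c["position"],c["orientation"],c["intrinsics"].tolist() if hasattr(c["intrinsics"],'tolist') else c["intrinsics"], (c["z_map"]>0).mean())
print(manip.state())
E
```

```text
pics
side [-0.09490394 -1.06609575  0.58377057] [-1.88153294  0.53452684 -0.34938811] [[410.4766358544734, 0.0, 252.33075123228625], [0.0, 410.4766358544734, 195.7632016263297], [0.0, 0.0, 1.0]] 0.9954986572265625
top [ 0.28395205 -0.03674878  1.37627087] [-2.0986782   2.15910447 -0.19553303] [[418.9811877605305, 0.0, 258.6811386184022], [0.0, 418.9811877605305, 190.50689064961495], [0.0, 0.0, 1.0]] 0.9959971110026041
{'clock': 0.1, 'joint_pos': array([ 1.18710909e+00,  2.64648390e-01,  1.60522206e+00, -2.43479268e-05,
        1.27367201e+00, -3.68818791e-02]), 'joint_velocities': array([ 0.00075016, -0.00058071, -0.00308724,  0.00058695, -0.00022798,
       -0.00020347]), 'tau': array([-8.29319197e-05, -5.03622186e+01, -3.58069360e+01,  7.30264303e-02,
        2.34199211e-02, -7.77143146e-05]), 'tool_pos': array([0.22919224, 0.63423235, 0.23754062]), 'tcp_rot': array([-5.41957054e-01, -3.09410146e+00,  3.00254135e-03]), 'contact_force': array([-0.84062682,  0.24566203,  0.06983199]), 'moment': array([-0.06421436,  0.01537211,  0.0071191 ]), 'grasp_force': 0.0, 'gripper_width': 0.08855403296741146}
```

View pics/top0.png

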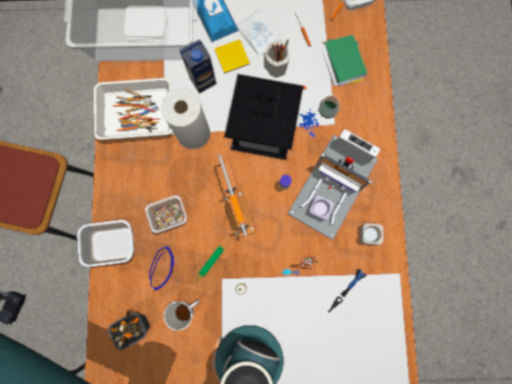

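View pics/side0.png

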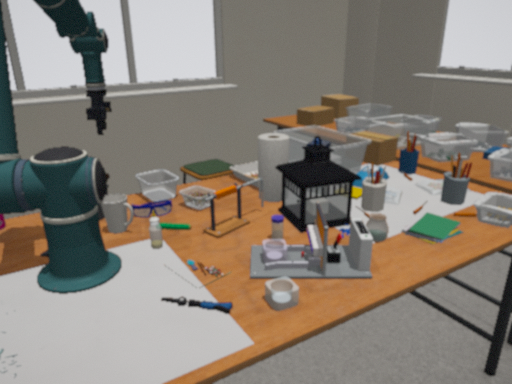

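```bash
cat > h.py <<'E'
import numpy as np,cv2
from scipy.spatial.transform import Rotation as R
def cloud(c):
    K=c["intrinsics"];z=c["z_map"];v,u=np.mgrid[:384,:512]
    p=np.stack([(u-K[0,2])/K[0,0]*z,(v-K[1,2])/K[1,1]*z,z],-1)
    return p@R.from_rotvec(c["orientation"]).as_matrix().T+c["position"]
def ray(c,uv,h):
    K=c["intrinsics"];uv=np.atleast_2d(uv)
    d=np.c_[(uv-[K[0,2],K[1,2]])/K[0,0],np.ones(len(uv))]@R.from_rotvec(c["orientation"]).as_matrix().T
    o=np.asarray(c["position"]);return (o+d*((h-o[2])/d[:,2])[:,None])[:,:2]
def proj(c,P):
    q=(np.atleast_2d(P)-c["position"])@R.from_rotvec(c["orientation"]).as_matrix()
    K=c["intrinsics"];return q[:,:2]/q[:,2:]*K[0,0]+[K[0,2],K[1,2]]
E
python3 - <<'E'
from h import *
c=dict(np.load("top0.npz"));P=cloud(c);im=c["image"]
cv2.imwrite("pics/t1.png",cv2.resize(im[125:250,140:400],None,fx=3,fy=3,interpolation=cv2.INTER_CUBIC))
hsv=cv2.cvtColor(im,cv2.COLOR_BGR2HSV)
z=P[...,2]
print("table z",[np.round(z[y,x],4) for y,x in((280,250),(250,370),(190,260))])
u0,u1,v0,v1=285,385,125,245
S=np.zeros(z.shape,bool);S[v0:v1,u0:u1]=1
for lo,hi in((.005,.018),(.095,.12),(.125,.165),(.045,.065)):
    m=(S&(z>lo)&(z<hi)).astype(np.uint8)
    n,l,st,ce=cv2.connectedComponentsWithStats(m)
    for i in range(1,n):
        if st[i,4]>15:
            q=P[l==i]; r=cv2.minAreaRect(q[:,:2].astype(np.float32))
            print(lo,hi,st[i,4],ce[i].round(1),np.round(np.median(q[:,2]),4),np.round(r[0],4),np.round(r[1],4),round(r[2],1))
m=((hsv[...,0]<22)&(hsv[...,1]>150)&(z>.08)).astype(np.uint8);m[:,:200]=0;m[:,270:]=0
q=P[m>0];print("or",len(q))
m=((z>.05)).astype(np.uint8);m[:,:195]=0;m[:,258:]=0;m[:150]=0;m[245:]=0
n,l,st,ce=cv2.connectedComponentsWithStats(m,connectivity=8)
for i in range(1,n):
    q=P[l==i]
    if len(q)>8:print("rod",len(q),ce[i].round(1),cv2.minAreaRect(q[:,:2].astype(np.float32)),np.median(q[:,2]),q[:,2].max())
E
```

```text
table z [np.float64(0.0023), np.float64(-0.0013), np.float64(0.0001)]
0.005 0.018 593 [348.  157.5] 0.0094 [ 0.6424 -0.353 ] [0.1732 0.0777] 57.1
0.005 0.018 20 [285.9 154.5] 0.0112 [ 0.6524 -0.1402] [0.006  0.0324] 78.9
0.005 0.018 1925 [322.4 203.2] 0.0095 [ 0.4864 -0.2565] [0.1741 0.1905] 56.9
0.005 0.018 149 [371.1 234. ] 0.0129 [ 0.3774 -0.4057] [0.041  0.0449] 66.0
0.005 0.018 17 [360.2 235.9] 0.0113 [ 0.3737 -0.3707] [0.049  0.0061] 2.7
0.095 0.12 428 [359.1 142.9] 0.1051 [ 0.6586 -0.3655] [0.1292 0.0335] 58.8
0.095 0.12 128 [342.7 171. ] 0.1082 [ 0.5671 -0.3077] [0.1692 0.0072] 56.9
0.125 0.165 237 [345.5 168.4] 0.1432 [ 0.5694 -0.3088] [0.17   0.0131] 58.3
0.045 0.065 86 [353.  150.5] 0.0563 [ 0.6461 -0.3584] [0.1258 0.0052] 58.4
0.045 0.065 30 [345.6 163.8] 0.0556 [ 0.6036 -0.3282] [0.028  0.0083] 66.0
0.045 0.065 209 [321.1 207.1] 0.0547 [ 0.4649 -0.2421] [0.0643 0.0645] 62.1
0.045 0.065 28 [366.7 225.9] 0.0478 [ 0.4029 -0.3859] [0.0162 0.0338] 26.7
0.045 0.065 53 [370.9 240.7] 0.0465 [ 0.3544 -0.3975] [0.0629 0.0243] 70.2
or 244
rod 388 [234.  200.8] ((0.45471686124801636, 0.022869285196065903), (0.3614159822463989, 0.03465135022997856), 16.800058364868164) 0.13113569440390438 1.376270873768903
```

View pics/t1.png

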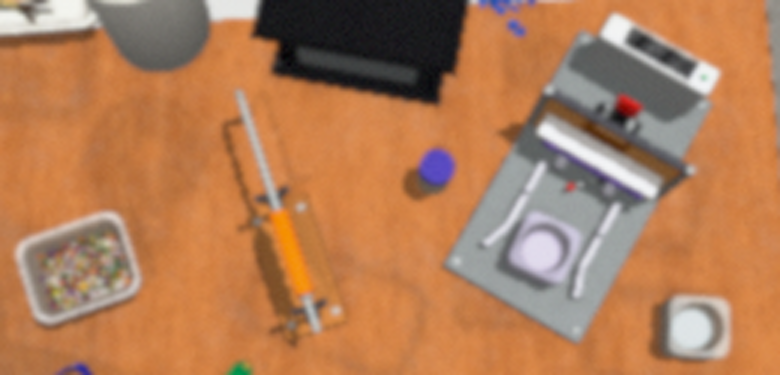

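```bash
python3 - <<'E'
from h import *
c=dict(np.load("top0.npz"));P=cloud(c);im=c["image"];z=P[...,2]
hsv=cv2.cvtColor(im,cv2.COLOR_BGR2HSV)
m=((hsv[...,0]>8)&(hsv[...,0]<20)&(hsv[...,1]>200)&(hsv[...,2]>170)&(z>.1)&(z<.2));m[:,:215]=0;m[:,255:]=0;m[:185]=0;m[240:]=0
v,u=np.nonzero(m)
q=ray(c,np.c_[u,v],.136);r=cv2.minAreaRect(q.astype(np.float32));print("handle ray",len(q),r,q.mean(0),"cloud z",np.median(z[m]))
m2=(z>.08)&(z<.16);m2[:,:212]=0;m2[:,255:]=0;m2[:150]=0;m2[240:]=0
q=P[m2];l=cv2.fitLine(q[:,:2].astype(np.float32),cv2.DIST_HUBER,0,.005,.005).ravel();print("line",l,np.degrees(np.arctan2(l[1],l[0])))
t=(q[:,:2]-l[2:])@l[:2];print("ends",l[2:]+l[:2]*t.min(),l[2:]+l[:2]*t.max(),t.max()-t.min())
# stuff higher than .04 in wide area
for x0,y0 in((.6,.8),):
    m3=(z>.06)&(z<.5)&(P[...,0]>.6)&(P[...,0]<1.0)&(P[...,1]>-.2)&(P[...,1]<.12)
    q=P[m3];print("lantern",q.min(0),q.max(0));k=q[:,1]>.0;print(q[k].min(0))
print("corners",ray(c,[[331.7,238.3],[288.3,213.3]],.01))
# station fit
s=cv2.inRange(hsv,(120,0,0),(179,255,255))
E
```

```text
handle ray 166 ((0.4564298987388611, 0.023290105164051056), (0.08395610749721527, 0.0170406736433506), 17.07965660095215) [0.45595647 0.02314495] cloud z 0.1349820324558595
line [0.956147   0.29288715 0.48141703 0.03091303] 17.030884
ends [ 0.37787726 -0.00080329] [0.62754821 0.07567597] 0.26112192108142046
lantern [ 0.60068898 -0.1903784   0.06013948] [0.99978728 0.11998102 0.28702892]
[6.00688984e-01 1.79013050e-05 6.01394793e-02]
corners [[ 0.36738491 -0.27789745]
 [ 0.45302714 -0.14035413]]
```

```bash
cat >> h.py <<'E'
SO=np.array([.570,-.309,0]);SY=np.radians(-32.1)
def Rz(a):return R.from_euler('z',a).as_matrix()
def st(x,y,z):return SO+Rz(SY)@[x,y,z]
def down(yaw):
    c,s=np.cos(yaw),np.sin(yaw)
    return R.from_matrix(np.array([[c,s,0],[s,-c,0],[0,0,-1.]])).as_rotvec()
def go(manip,ik,p,yaw):
    j0=manip.state()["joint_pos"];b=None
    for a in(yaw,yaw+np.pi):
        q=ik(p,down(a))
        if q is not None:
            d=np.abs(np.asarray(q)-j0).max()
            if b is None or d<b[0]:b=(d,a)
    manip.move_pose(p,down(b[1]));return b[1]
E
python3 - <<'E'
from h import *
from cell import manip,cams,inverse_kinematics as ik
manip.move_linear([.229,.634,.33],rate=.25)
manip.set_gripper(.02)
print(go(manip,ik,st(-.187,0,.25),SY),manip.state()["clock"])
manip.move_linear(st(-.187,0,.024),rate=.15)
s=manip.state();f0=s["contact_force"];print(s["clock"],s["tool_pos"],f0)
ex=Rz(SY)[:,0]
manip.move_linear(st(-.130,0,.024),rate=.06)
print((manip.state()["contact_force"]-f0)@ex)
for x in np.arange(-.127,-.095,.003):
    manip.move_linear(st(x,0,.024),rate=.04)
    s=manip.state();f=(s["contact_force"]-f0)@ex;print(round(x,3),f.round(2),end=' ')
    if f<-5:break
print(s["clock"])
for n in("top","side"):
    c=cams.capture(n);np.savez(n+"1.npz",**c);cv2.imwrite(f"pics/{n}1.png",c["image"])
a,b=[np.load(n+"1.npz")["image"] for n in("top","side")]
cv2.imwrite("pics/m1.png",np.hstack([cv2.resize(a[120:245,280:390],(396,450)),cv2.resize(b[200:290,230:380],(400,450),interpolation=2)[:,:400]]))
E
```

```text
-0.5602506898901798 4.7417
6.4 [ 0.41232788 -0.21007908  0.02480901] [-0.67519923 -0.15118622  0.99490431]
-0.0788830493733656
-0.127 -0.49 -0.124 0.72 -0.121 -0.3 -0.118 -0.03 -0.115 0.29 -0.112 -0.54 -0.109 0.02 -0.106 -6.98 9.5
```

View pics/m1.png

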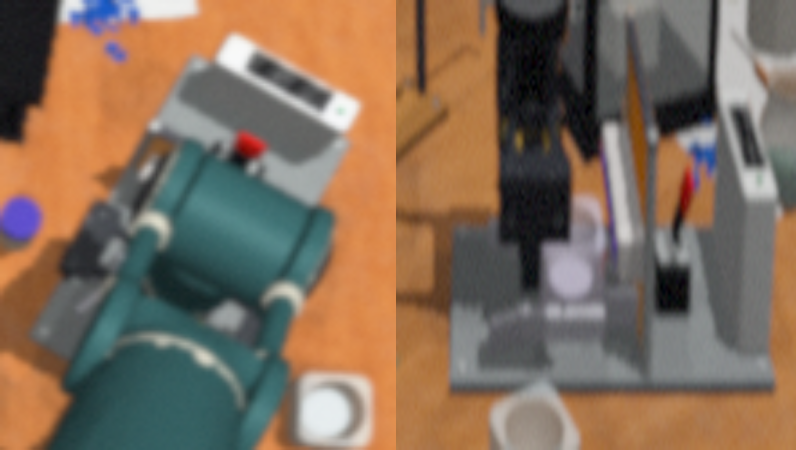

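The image shows the shut fingers behind the lilac holder at about (575,285) px, which is up near the posts. I'll push a bit firmer, retreat and check.

```bash
python3 - <<'E'
from h import *
from cell import manip,cams,inverse_kinematics as ik
ex=Rz(SY)[:,0]
f0=np.array([-.675,-.151,.995])
for x in(-.105,-.104,-.103):
    manip.move_linear(st(x,0,.024),rate=.04)
    f=(manip.state()["contact_force"]-f0)@ex;print(f.round(1))
    if f<-14:break
manip.move_linear(st(-.15,0,.024),rate=.12)
manip.move_linear(st(-.19,0,.30),rate=.25)
# toward above handle
H=np.array([.4560,.0233]);HY=np.radians(17.05)
manip.set_gripper(.06)
c=None
print(go(manip,ik,[*H,.30],HY))
c=cams.capture("top");np.savez("top2.npz",**c);im=c["image"];P=cloud(c);z=P[...,2]
m=(z>.045)&(z<.065);M=np.zeros_like(m);M[190:225,300:345]=1
for q in(P[m&M],):
    r=cv2.minAreaRect(q[:,:2].astype(np.float32));print(len(q),r);p=Rz(SY).T@(np.array([*r[0],0])-SO);print("station",p)
print(manip.state()["clock"],manip.state()["tool_pos"])
cv2.imwrite("pics/t2.png",cv2.resize(im[125:250,190:390],None,fx=3.5,fy=3.5,interpolation=2))
E
```

```text
-9.6
-13.1
-15.7
0.2975786374650332
127 ((0.49652916193008423, -0.27321112155914307), (0.07690359652042389, 0.046533193439245224), 89.02983856201172)
station [-0.08125692 -0.00872476  0.        ]
13.875 [0.45603914 0.02233392 0.30000339]
```

View pics/t2.png

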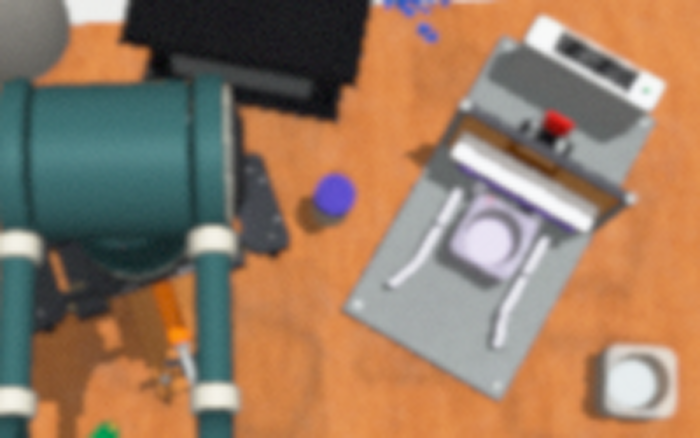

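Holder is at about (495,238) px in the crop, square between the rails and up against the lamp bar side; my ROI clipped it, so measure once more and then take the rod.

```bash
python3 - <<'E'
from h import *
from cell import manip,cams,inverse_kinematics as ik
c=dict(np.load("top2.npz"));P=cloud(c);z=P[...,2]
m=((z>.045)&(z<.065)).astype(np.uint8);m[:,:312]=0;m[:,352:]=0;m[:170]=0;m[215:]=0
q=P[m>0]-SO;q=q@Rz(SY);k=(abs(q[:,1])<.038)&(q[:,0]<-.032)
print("glass st x,y range",np.percentile(q[k],[2,98],axis=0)[:,:2],cv2.minAreaRect(q[k][:,:2].astype(np.float32)))
s=manip.state();HY=np.radians(17.05)
# rod: descend to handle, grasp point 19mm behind TCP
yaw=.2976
manip.move_linear([.4560,.0233,.106],rate=.2)
w=manip.set_gripper(.0,force=60)
s=manip.state();print(s["gripper_width"],s["grasp_force"],s["contact_force"],s["tool_pos"],s["clock"])
manip.move_linear([.4560,.0233,.30],rate=.15)
s=manip.state();print(s["gripper_width"],s["grasp_force"],s["contact_force"],s["clock"])
for n in("top","side"):
    c=cams.capture(n);np.savez(n+"3.npz",**c)
    if n=="side":cv2.imwrite("pics/s3.png",cv2.resize(c["image"][90:290,150:400],None,fx=3,fy=3,interpolation=2))
E
```

```text
glass st x,y range [[-0.09927625 -0.03208784]
 [-0.03644879  0.02943542]] ((-0.06755480915307999, -0.0016292594373226166), (0.0640161782503128, 0.06401538848876953), 89.8418960571289)
0.01697400476443069 59.99702922999859 [ 0.54185034 -0.80993112  0.87562945] [0.45607603 0.02316589 0.10604964] 15.7083
0.01699646894022258 59.9952856823802 [ 0.02444756 -0.04629408 -1.1431096 ] 17.15
```

View pics/s3.png

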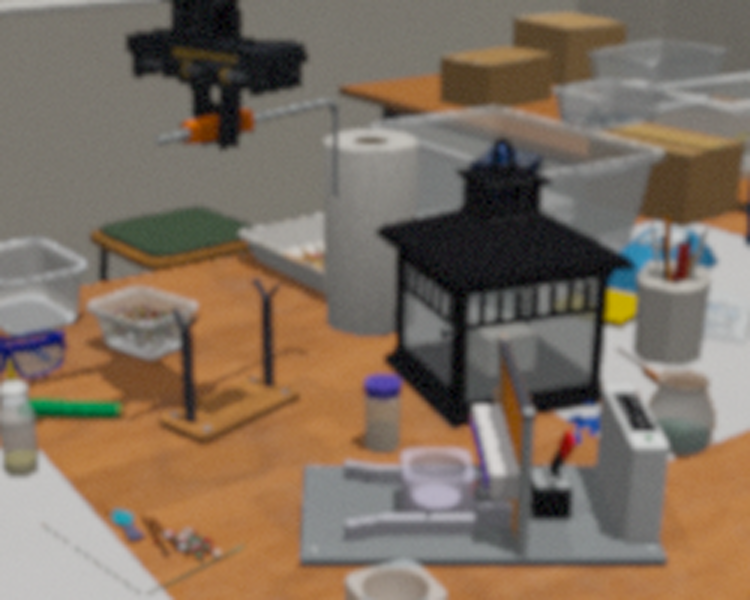

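```bash
python3 - <<'E'
from h import *
c=dict(np.load("side3.npz"))
d=np.array([np.cos(.2976),np.sin(.2976)]);g=np.array([.456,.0233])
for o in(.16,.17,.18,.19):
    p=g+o*d;print(o,proj(c,[[*p,.21],[*p,.323]]).round(1).tolist())
a=g-.045*d;b=g+.045*d;print("handle ends",proj(c,[[*a,.319],[*b,.319]]).round(1).tolist())
# top
t=dict(np.load("top3.npz"));P=cloud(t);z=P[...,2];rel=P[...,:2]-g
al=rel@d;pe=rel@np.array([-d[1],d[0]])
m=(abs(pe)<.025)&(al>.05)&(al<.23)&(z>.2)&(z<.36)
print(m.sum());
if m.sum():
    print(np.sort(al[m])[-5:],np.polyfit(al[m],pe[m],1),np.polyfit(al[m],z[m],1))
E
```

```text
0.16 [[257.4, 156.0], [257.1, 122.5]]
0.17 [[259.4, 155.4], [259.1, 122.0]]
0.18 [[261.3, 154.7], [261.1, 121.6]]
0.19 [[263.2, 154.1], [263.1, 121.1]]
handle ends [[211.1, 134.6], [232.6, 129.5]]
42
[0.17515541 0.17565361 0.17629634 0.17745442 0.1791976 ] [ 0.01258574 -0.00174715] [-0.09971395  0.33485209]
```

```bash
python3 - <<'E'
from h import *
from cell import manip,cams,inverse_kinematics as ik
manip.move_linear([.42,-.08,.30],rate=.25,rot=down(SY))
manip.move_linear(st(-.106,0,.30),rate=.2)
manip.move_linear(st(-.106,0,.22),rate=.15)
print(manip.state()["clock"],manip.state()["tool_pos"],st(-.106,0,.22))
for n in("top","side"):
    c=cams.capture(n);np.savez(n+"4.npz",**c)
a,b=[np.load(n+"4.npz")["image"] for n in("top","side")]
cv2.imwrite("pics/m4.png",np.hstack([cv2.resize(a[120:200,315:390],(393,420),interpolation=2),cv2.resize(b[170:285,290:385],(347,420),interpolation=2)]))
c=dict(np.load("side4.npz"));print("paddle tip exp",proj(c,st(.054,0,.083)),"leg tip exp",proj(c,st(.073,0,.13)))
t=dict(np.load("top4.npz"));print(proj(t,st(.054,0,.083)),proj(t,st(.073,0,.24)))
E
```

```text
20.0083 [ 0.48060174 -0.25255104  0.22078506] [ 0.48020508 -0.25267175  0.22      ]
paddle tip exp [[340.05226466 235.40840795]] leg tip exp [[348.4061569  219.44420755]]
[[349.76896833 157.90874284]] [[364.92443218 138.08089324]]
```

View pics/m4.png

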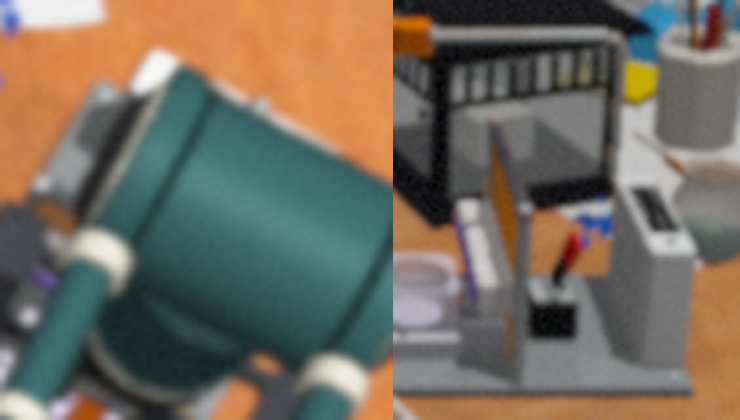

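The side view shows the leg at about (612,190) px and the paddle tip at (577,240) px. Both match predictions within 2 px, and the leg is between the paddle and the driver box. I'll descend and pull.

```bash
python3 - <<'E'
from h import *
from cell import manip,cams,inverse_kinematics as ik
ex=Rz(SY)[:,0]
manip.move_linear(st(-.108,0,.162),rate=.08)
s=manip.state();f0=s["contact_force"];print(f0,s["clock"])
c=cams.capture("side");a=c["image"]
for x in np.arange(-.115,-.1541,-.003):
    manip.move_linear(st(x,0,.162),rate=.05)
    s=manip.state();f=(s["contact_force"]-f0)@ex;print(round(x,3),f.round(2),s["moment"].round(2)[:2],end=' | ')
    if f>6:break
print(s["clock"])
c=cams.capture("side");b=c["image"];np.savez("side5.npz",**c)
print(proj(c,[st(.018,0,.083),st(.054,0,.083)]))
cv2.imwrite("pics/m5.png",np.hstack([cv2.resize(i[170:285,290:385],(380,460),interpolation=2) for i in(a,b)]))
E
```

```text
[-1.36459322  0.54235843 -1.9821499 ] 20.9833
-0.115 1.97 [0.   0.15] | -0.118 1.98 [0.05 0.16] | -0.121 2.13 [0.   0.08] | -0.124 1.98 [-0.02  0.  ] | -0.127 2.06 [-0.09 -0.08] | -0.13 2.47 [-0.14 -0.12] | -0.133 3.07 [-0.14 -0.17] | -0.136 3.22 [-0.18 -0.19] | -0.139 2.7 [-0.22 -0.18] | -0.142 3.5 [-0.13 -0.18] | -0.145 2.17 [-0.13 -0.15] | -0.148 1.52 [-0.06 -0.08] | -0.151 2.0 [-0.08 -0.02] | -0.154 2.53 [-0.14 -0.09] | 24.575
[[326.62766026 235.46460073]
 [340.05226466 235.40840795]]
```

View pics/m5.png

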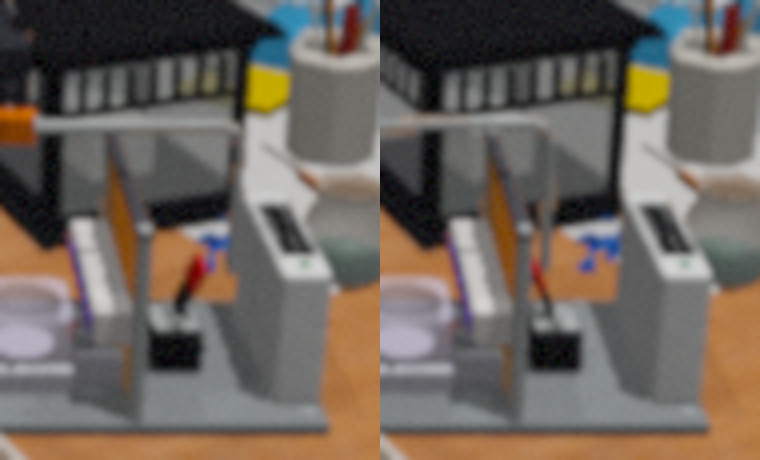

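```bash
python3 - <<'E'
from h import *
from cell import manip,cams,inverse_kinematics as ik
ex=Rz(SY)[:,0];f0=np.array([-1.365,.542,-1.982])
for x in np.arange(-.156,-.163,-.002):
    manip.move_linear(st(x,0,.162),rate=.04)
    s=manip.state();f=(s["contact_force"]-f0)@ex;print(round(x,3),f.round(2),s["moment"].round(2)[:2],end=' | ')
    if f>6:break
manip.dwell(.15)
b=cams.capture("side")["image"]
# back off, raise straight up
manip.move_linear(st(-.140,0,.162),rate=.1)
manip.move_linear(st(-.125,0,.20),rate=.15)
manip.move_linear(st(-.115,0,.30),rate=.2)
print(manip.state()["clock"],manip.state()["gripper_width"])
c=cams.capture("side");a=c["image"];np.savez("side6.npz",**c)
cv2.imwrite("pics/m6.png",np.hstack([cv2.resize(i[130:285,240:385],(390,417),interpolation=2) for i in(b,a)]))
E
```

```text
-0.156 2.33 [-0.22 -0.25] | -0.158 3.03 [-0.32 -0.49] | -0.16 4.81 [-0.57 -0.82] | -0.162 5.15 [-0.69 -0.99] | 27.2667 0.017602607807786826
```

View pics/m6.png

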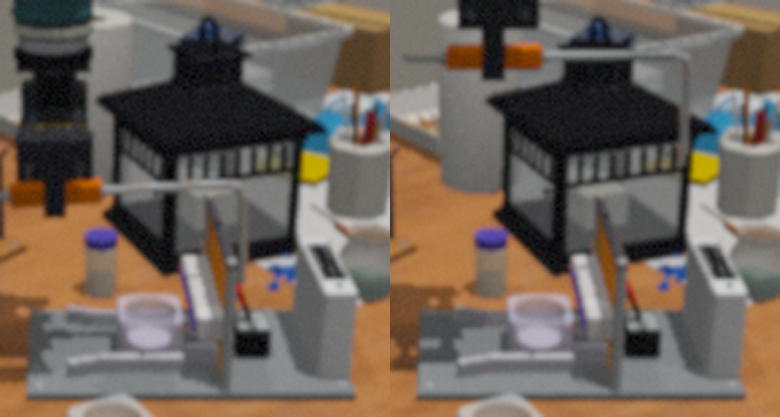

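The paddle now leans fully to the shield (left panel, tip at 238,288 px) and stays there after the leg is raised. The moment rise means the stop was reached. Next I'll check for rod slip before returning it.

```bash
python3 - <<'E'
from h import *
c=dict(np.load("side6.npz"))
for th in(-.05,0,.05,.1):
  for o in(0,):
    f=lambda x,z:st(-.115+o+x*np.cos(th)+z*np.sin(th),0,.319+z*np.cos(th)-x*np.sin(th))
    print("nose-down",th,proj(c,[f(-.035-.045,0),f(.18,0),f(.18,-.109),f(-.045,0),f(.045,0)]).round(1).tolist())
im=c["image"];h=cv2.cvtColor(im,cv2.COLOR_BGR2HSV)
m=cv2.inRange(h,(5,190,130),(20,255,255));m[:130]=0;m[160:]=0;m[:,:250]=0;m[:,310:]=0
v,u=np.nonzero(m);print(u.min(),u.max(),np.polyfit(u,v,1),[ (x,v[u==x].mean()) for x in (u.min()+2,u.max()-2)])
E
```

```text
nose-down -0.05 [[246.0, 152.4], [350.8, 146.5], [349.8, 187.8], [260.0, 151.6], [296.2, 149.6]]
nose-down 0 [[246.0, 150.9], [350.7, 150.0], [347.5, 191.2], [260.0, 150.8], [296.2, 150.5]]
nose-down 0.05 [[246.0, 149.3], [350.3, 153.6], [345.1, 194.4], [260.0, 149.9], [296.1, 151.4]]
nose-down 0.1 [[246.1, 147.8], [349.8, 157.0], [342.5, 197.5], [260.1, 149.0], [296.0, 152.2]]
266 295 [8.64302444e-03 1.45546542e+02] [(np.int64(268), np.float64(148.0)), (np.int64(293), np.float64(148.0))]
```

```bash
python3 - <<'E'
from h import *
from cell import manip,cams,inverse_kinematics as ik
manip.move_linear([.42,-.08,.30],rate=.25)
manip.move_linear([.456,.0233,.30],rate=.25,rot=down(.2976))
manip.move_linear([.456,.0233,.15],rate=.2)
f0=manip.state()["contact_force"]
for z in(.13,.115,.109,.106):
    manip.move_linear([.456,.0233,z],rate=.06)
    f=manip.state()["contact_force"]-f0;print(z,f.round(2))
    if f[2]>8:break
manip.set_gripper(.03,force=20);manip.dwell(.2)
manip.set_gripper(.06)
manip.move_linear([.456,.0233,.30],rate=.2)
manip.move_pose([.3,.45,.33],down(.98))
manip.dwell(.2)
print(manip.state()["clock"])
t=cams.capture("top");s=cams.capture("side");np.savez("top7.npz",**t)
im=t["image"];hsv=cv2.cvtColor(im,cv2.COLOR_BGR2HSV);z=cloud(t)[...,2]
m=((hsv[...,0]>8)&(hsv[...,0]<20)&(hsv[...,1]>200)&(hsv[...,2]>170)&(z>.1)&(z<.2));m[:,:215]=0;m[:,255:]=0;m[:185]=0;m[240:]=0
v,u=np.nonzero(m);q=ray(t,np.c_[u,v],.136);print(cv2.minAreaRect(q.astype(np.float32)),q.mean(0),np.median(z[m]))
cv2.imwrite("pics/m7.png",np.hstack([cv2.resize(im[130:250,190:390],(400,400),interpolation=2),cv2.resize(s["image"][160:290,190:380],(400,400),interpolation=2)]))
E
```

```text
0.13 [-1.3   1.01  0.62]
0.115 [-0.37 -0.22 -0.04]
0.109 [-0.29  0.26 -0.26]
0.106 [2.23 0.57 0.59]
35.6417
((0.4564298987388611, 0.023290105164051056), (0.08395610749721527, 0.0170406736433506), 17.07965660095215) [0.45630169 0.02313835] 0.1347971052250262
```

View pics/m7.png

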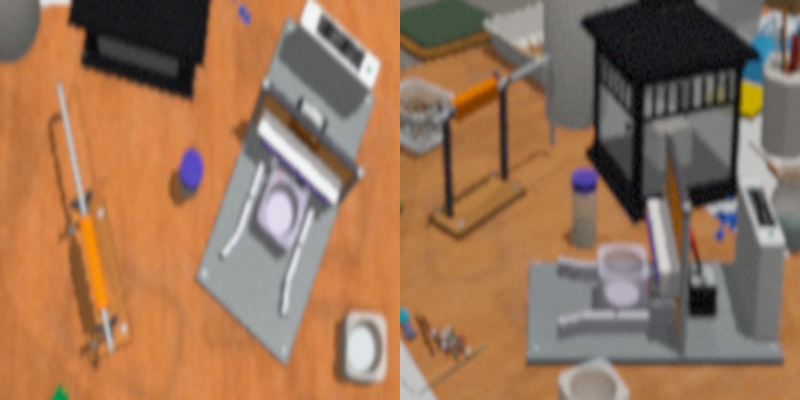

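The rod is back in both forks exactly as found: handle at (92,260) px, leg at the far end at (550,100) px. The holder is home at (280,205) px, the paddle leans to the shield at (693,245) px, and the bystanders are unmoved.

```bash
python3 -c "
from cell import order
print(order.close_job())"
```

```text
the job is handed in; nothing more can be done
None
```

I handed the job in at about 36 s of the 64 s allowed: the camera images show the lilac holder home on its posts, the red paddle pulled over with the rod only, and the rod back in its forks; the verdict was not shown.

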